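# Brush the offcuts off the bench press and cycle it with its pedal

## Robot

A 6-joint arm with a two-finger parallel gripper is mounted at the origin on the work surface. World frame = base frame: x ahead of the robot, y to its left, z up, the work surface at z = 0. Lengths are in m, angles in degrees, forces in N, time in s.
With the tool pointing down it reaches from about 0.425 to 1.125 m from the base axis. Payload 14.9 kg.
Tool frame: the origin (TCP) lies at the very end of the fingers, on their centre line; the grasp point (between the pads) lies 19 mm behind it; z points along the fingers, y is the line along which they close (so a half turn about z gives the same grasp; the last joint's range is limited). The gripper opens to 91 mm and grips with 3 to 60 N. Pads are 32 mm wide; open, the fingers measure 118 mm over their backs; the gripper's body (76 mm by 178 mm) begins 60 mm behind the grasp point.
Start: joints at [71.603, 21.709, 99.362, -0, 58.929, -1.908], TCP at [0.199, 0.671, 0.214] pointing down, gripper open.
Joint ranges: [-158.91, 158.91], [-42.39, 125.64], [0.06, 152.35], [-60.88, 240.88], [17.5, 164.5], [-176.32, 176.32]. Speed limits (degrees/s): [108.29, 108.29, 136.94, 180, 180, 180].

## Interface

Orientations are given as [roll, pitch, yaw] about the fixed x, y, z axes, in that order (R = Rz(yaw) Ry(pitch) Rx(roll)).
In Python, from plant import * gives the robot as it stands. The module is installed in compiled form; this text tells all that it offers.
- The arm moves only by the tool apply_moves, never from a script. Its argument "series" is a list of rows, each an object of numbers: "gripper": the opening, from 0 (shut) to 1 (fully open); "x", "y", "z": the shift along the tool's x, y, z each as a share of 0.5 m, from -1 to 1; "ax", "ay", "az": the turn, a rotation vector about the tool's x, y, z each as a share of 30 degrees, from -1 to 1. In form: [{"gripper": .., "x": .., "y": .., "z": .., "ax": .., "ay": .., "az": ..}, ...]. A call has 1 to 20 rows; each row is the pose to reach, as a shift and turn from the pose commanded when the call began, along the tool's axes at that moment; what a row does not reach only later rows make up. A row lasts 1/8 s, in which the tool goes at most 62.5 mm and 10.7 degrees, less where a joint would pass 70% of its speed; a pose out of reach is approached as far as the arm can. A call with a number of a shift or a turn outside -1 to 1 is refused whole. A call with a gripper value outside its range is refused whole. The fingers move at their own pace and stop on an object; the grip force is fixed at half the most. Time passes only in rows, so rows that repeat a pose let the fingers close. It gives the time, the measured TCP pose, the force, the opening and the grip force at its end, in the units of the state.
- get_state(): the state, without advancing time (a new reading comes with each control period).
- camera(name): name is "side" or "top" or "wrist"; returns the picture (480x640x3 uint8, red, green, blue); there is no depth.
- camera_params(name): a dict with "K" (3x3 intrinsics, pixels), "rvec" (rotation vector, rad) and "tvec" (3), from world to camera coordinates, as OpenCV has them. Camera axes: x right, y down, z forward; pixel columns grow to the right and rows downward; lengths in m; the calibration is good to about 2 mm. A picture is of the moment at which its call begins: read the wrist's pose just before it. camera_params takes no time and is no camera call; for the wrist camera it gives the pose at the moment of the call.
- finish_job(): hands the job in; it is judged then, once.
Trained networks look in the newest picture that a camera, given by its name, has taken for a name from the list of things; names that differ only in an ending like _2 or _b are one class to them, and where a whole thing is asked for, a point or a joint stands for the part that bears it (a point fixed in the world has none). Each returns a list of dicts, best first, with "confidence" (0 to 1); they miss things now and then, are a little off and sometimes report something else, mostly with a low value. They report only what shows in the picture. A call takes as long as a camera call.
- boxes_of(target, camera): "extent" ([left, top, width, height] in pixels, round what is visible of it).
- cut_out(target, camera): "pixels" (480x640 bool, what is visible of it) and "extent" ([left, top, width, height] in pixels, round what is visible of it).
- mark_of(target, camera): "pixel" ([row, column] in pixels: a listed point, or the origin of a listed thing).
The state is a dict: "time": time; "joints": joint angles; "joint_vel": joint speeds; "tau": joint torques, N m; "ee_pos": TCP position; "ee_rot": TCP orientation; "force": force on the tool from outside, world axes, zero at the start; "moment": the same for the moment, N m; "grip_width": finger opening in m; "grasp_force": force on a finger pad.
Only numpy, scipy, OpenCV 4.12 (cv2) and the standard library are available. Lean on these libraries where they do the work, as an engineer would, in place of code of your own. Each camera call takes 0.05 s, during which the arm holds its last target. There are 200 camera calls.

## Task

Use the brush, not the fingers, to sweep the three offcuts from the press bed into the grey scrap tray beside it, and set the brush back on its black mat, bristles down. Only then press the red pedal under its guard fully down to its stop with the gripper, hold it there for a good second and let it come back up. Leave the bottle, the tip cleaner and the yellow panel meter where they are.

Things in the scene. Friction and masses are not known exactly. Their poses are not given: they have to be found in the camera images.
- press: Blue bench press, fixed. Origin on the bench, z up. Steel bed: solid block spanning x -60..60, y -70..80, top at z = 50, open to -x, +x and -y. Column x -40..40, y 90..160, 220 high; its head overhangs at x -30..30, y 10..140, z 160..220. Grey scrap tray on the -y side.
- tray_floor (a point): Centre of the floor of the grey open scrap tray fixed against the bed's -y side, 4 above the bench, axes as the press. Inside 162 (x) by 96 (y); walls 30 high; the fourth side is the bed, 46 higher than the floor.
- ram_plate (a point): Centre of the underside of the press's steel ram plate (50 in x by 40 in y), 75 above the bed while the pedal is up; it comes down 60 as the pedal is pressed. The brush fits under it while it is up.
- brush: Bench brush, 120 g. Origin: centre of the underside of the bristles; x along the brush from handle to head, y across, z up. Stiff black bristle block 106 (x) by 24 (y), z 0..28; wooden back 112 by 28 above it to z = 43; flat wooden handle 20 wide (y), 15 thick (z 29..44), from x = -54 to x = -184. Stands on its bristles on the mat.
- brush_grip (a point): A good grip point, in the middle of the brush handle's section at brush x = -98, z = 36.5; the handle is 20 wide across y there.
- mat: Black rubber mat 290 (x) by 100 (y), 4 thick, fixed on the bench. Origin at the centre of its underside; the brush stands on its +x part, handle towards -x.
- scrap_a: Finned aluminium heat-sink offcut, 18 by 18 by 18, loose on the bed. Origin at the centre of its underside as it first lies.
- scrap_b: Green terminal-block offcut, 18 by 18 by 16, loose on the bed. Origin at the centre of its underside as it first lies.
- scrap_c: Stepped copper bar offcut, 18 by 18 by 18, loose on the bed. Origin at the centre of its underside as it first lies.
- footswitch: Guarded pedal switch, fixed. Origin on the bench, z up, open side to its own -x. Base x -80..100, y -75..75, 14 thick. Yellow guard frame on both sides at y = +-72.5 (5 thick), x -67..98: sill to z = 36, end posts, top rail z 108..116. Red pedal between, 90 wide, hinged along y at x = 65, z = 28; free edge at x = -63.
- guard_rod (a point): Middle of the axis of the front rod of the guard over the pedal (footswitch x = -64, z = 117). The roof is a grille of such steel rods along y, 6 thick, 16 apart, back to x = 80: a finger cannot pass between. The gripper gets in only from the open side, under this rod, tilted about 40 to 45 degrees from vertical, fingers pointing to +x and down.
- pedal_pad (a point): Point on the pedal's top face where it is to be pressed, 12 behind its free edge, on its centre line; moves with the pedal. At rest footswitch x = -50, z = 56; fully pressed x = -52, z = 37.
- pedal (a joint): Pedal angle, rad: 0 up (spring), 0.16 fully down on its stop; the pad goes down 19 mm. About 12 N at the pad holds it down.
- bottle: White plastic bottle, 52 across, 120 high; origin under its centre. Leave alone.
- tip_cleaner: Round black soldering-tip cleaner with a brass top, 72 across, 46 high; origin under its centre. Leave alone.
- panel_meter: Yellow meter block 60 by 75 by 66 with a black top; origin under its centre. Leave alone.

How it is judged (in metres and radians):
On the way, in this order (a step that is already met when the one before it is completed fails the run):
1. all three offcuts are off the bed and lie in the scrap tray (y of scrap_a in the frame of press between -0.175 and -0.062 m and x of scrap_a in the frame of press between -0.088 and 0.088 m and z of each of scrap_a, scrap_b, scrap_c in the frame of press below 0.042 m and y of scrap_b in the frame of press between -0.175 and -0.062 m and x of scrap_b in the frame of press between -0.088 and 0.088 m and y of scrap_c in the frame of press between -0.175 and -0.062 m and x of scrap_c in the frame of press between -0.088 and 0.088 m), for 0.2 s.
2. the brush stands on its mat, bristles down, let go (x of brush in the frame of mat between -0.1 and 0.1 m and y of brush in the frame of mat between -0.045 and 0.045 m and z of brush in the frame of mat below 0.012 m and angle between brush's own z axis and vertical below 0.15 rad and contact force between the fingers and brush below 0.1 N), for 0.2 s.
3. the gripper holds the pedal down on its stop (value of joint pedal above 0.145 rad and contact force between the fingers and footswitch above 1 N), for 0.7 s.
At the end, for the whole second after the job is handed in: The three offcuts rest in the scrap tray (inside its walls, below the bed's top); the brush stands still on the mat, its head's centre within 100 mm along and 45 mm across of the mat's centre, bristles down within 0.15 rad, released; the pedal is back up (below 0.03 rad) (all of step 1 and all of step 2 and value of joint pedal below 0.03 rad and linear speed of each of brush, scrap_a, scrap_b, scrap_c below 0.02 m/s); the robot touches nothing.
It fails at once if the fingers touch an offcut (contact force between the fingers and scrap_a above 0.3 N or contact force between the fingers and scrap_b above 0.3 N or contact force between the fingers and scrap_c above 0.3 N).
It fails at once if the pedal is pressed (over 0.06 rad) before the offcuts are in the tray and the brush is back on its mat (value of joint pedal above 0.06 rad and not ((y of scrap_a in the frame of press between -0.175 and -0.062 m and x of scrap_a in the frame of press between -0.088 and 0.088 m and z of each of scrap_a, scrap_b, scrap_c in the frame of press below 0.042 m and y of scrap_b in the frame of press between -0.175 and -0.062 m and x of scrap_b in the frame of press between -0.088 and 0.088 m and y of scrap_c in the frame of press between -0.175 and -0.062 m and x of scrap_c in the frame of press between -0.088 and 0.088 m) and (x of brush in the frame of mat between -0.1 and 0.1 m and y of brush in the frame of mat between -0.045 and 0.045 m and z of brush in the frame of mat below 0.012 m and angle between brush's own z axis and vertical below 0.15 rad))).
It fails at once if the bottle, tip cleaner or panel meter is moved more than 30 mm (distance of any of bottle, tip_cleaner, panel_meter from where it was at the start of the episode above 0.03 m).
It also fails if it takes over 72 s, if anything falls off the work surface, if the arm or the gripper's body presses on something with over 40 N, if the wrist force passes 120 N, or if a joint passes its speed limit or range.

## Working session

There is one attempt and no reset: what is moved stays moved. The work goes in short steps, Python scripts to look and compute and a tool call to move; the robot and the scene stay as the last step left them, time stands still between calls to the robot, and variables do not carry over. Pictures are saved under pics/ and viewed, at most 10 in all, crops included, and the job is handed in when it is done.

Besides the shell and the picture viewer there is one more tool, called as name(argument=value, ...) on one line, values as JSON. apply_moves: Moves the arm, as the interface text tells. Its arguments: {"type":"object","properties":{"series":{"type":"array","items":{"type":"object","properties":{"gripper":{"type":"number"},"x":{"type":"number"},"y":{"type":"number"},"z":{"type":"number"},"ax":{"type":"number"},"ay":{"type":"number"},"az":{"type":"number"}}}}},"required":["series"]}

```bash
mkdir -p pics
cat > h.py <<'E'
from plant import *
import numpy as np, cv2
from scipy.spatial.transform import Rotation as Ro
def shot(c,n):
    im=camera(c); cv2.imwrite(f'pics/{n}.png',cv2.cvtColor(im,cv2.COLOR_RGB2BGR)); return im
def ray(c,px,z,P=None):
    p=P or camera_params(c); R=cv2.Rodrigues(np.array(p['rvec'],float))[0]; t=np.array(p['tvec'],float).ravel()
    o=-R.T@t; d=R.T@np.linalg.solve(np.array(p['K']),[px[1],px[0],1.])
    return o+d*(z-o[2])/d[2]
def proj(c,X):
    p=camera_params(c)
    return cv2.projectPoints(np.array(X,float).reshape(-1,3),np.array(p['rvec'],float),np.array(p['tvec'],float),np.array(p['K']),None)[0].reshape(-1,2)
E
python3 - <<'E'
from h import *
np.set_printoptions(precision=4,suppress=True)
s=get_state(); print(s['time'],s['ee_pos'],s['ee_rot'])
a=shot('top','t0'); b=shot('side','s0')
Z=dict(press=0,tray_floor=.004,ram_plate=.125,brush=.004,brush_grip=.0405,mat=0,scrap_a=.05,scrap_b=.05,scrap_c=.05,footswitch=0,guard_rod=.117,pedal_pad=.056,bottle=0,tip_cleaner=0,panel_meter=0)
for n,z in Z.items():
    for c in ('top','side'):
        for d in mark_of(n,c)[:3]: print(n,c,round(d['confidence'],2),np.round(d['pixel']),ray(c,d['pixel'],z)[:2])
print(get_state()['time'])
E
```

```text
0.0 [0.1986 0.6708 0.2133] [-179.937    -0.0018  163.5114]
press top 0.88 [260. 202.] [0.5454 0.2872]
press top 0.62 [271. 208.] [0.5192 0.2723]
press side 0.89 [319. 458.] [0.5457 0.2863]
tray_floor top 0.74 [254. 246.] [0.5609 0.1721]
tray_floor top 0.2 [260. 177.] [0.5471 0.3516]
tray_floor side 0.58 [290. 411.] [0.5517 0.1721]
ram_plate top 0.4 [261. 176.] [0.5394 0.3217]
ram_plate side 0.74 [295. 488.] [0.5412 0.3216]
brush top 0.57 [247. 336.] [ 0.5802 -0.0577]
brush top 0.25 [269. 334.] [ 0.5225 -0.0537]
brush side 0.79 [242. 323.] [ 0.572  -0.0549]
brush_grip top 0.96 [290. 339.] [ 0.4707 -0.0654]
brush_grip side 0.62 [202. 342.] [ 0.4745 -0.0787]
mat top 0.93 [270. 337.] [ 0.5203 -0.061 ]
mat top 0.5 [236. 420.] [ 0.6088 -0.2765]
mat side 0.76 [229. 337.] [ 0.5196 -0.0568]
scrap_a top 0.62 [254. 202.] [0.5599 0.2758]
scrap_a top 0.52 [242. 209.] [0.5884 0.2604]
scrap_a top 0.5 [272. 206.] [0.5132 0.266 ]
scrap_a side 0.54 [314. 441.] [0.5875 0.2615]
scrap_a side 0.5 [288. 463.] [0.5061 0.2635]
scrap_a side 0.44 [306. 456.] [0.5535 0.2756]
scrap_b top 0.62 [254. 202.] [0.5599
[... 640 characters left out ...]
[ 0.4478 -0.0884]
footswitch side 0.61 [278. 238.] [ 0.7647 -0.1381]
guard_rod top 0.69 [236. 418.] [ 0.5973 -0.2492]
guard_rod top 0.68 [259. 176.] [0.5426 0.3248]
guard_rod side 0.66 [175. 248.] [ 0.6027 -0.2491]
pedal_pad top 0.91 [238. 418.] [ 0.5978 -0.2619]
pedal_pad side 0.92 [188. 248.] [ 0.594  -0.2656]
bottle top 0.85 [181. 302.] [0.7539 0.029 ]
bottle top 0.34 [249. 335.] [ 0.5738 -0.056 ]
bottle side 0.9 [318. 294.] [0.7631 0.0209]
bottle side 0.57 [191. 250.] [ 0.5623 -0.2929]
tip_cleaner top 0.83 [175. 367.] [ 0.7683 -0.1405]
tip_cleaner side 0.85 [277. 236.] [ 0.7685 -0.143 ]
panel_meter top 0.73 [178. 223.] [0.7618 0.2376]
panel_meter side 0.71 [373. 378.] [0.752  0.2299]
1.6
```

View pics/t0.png

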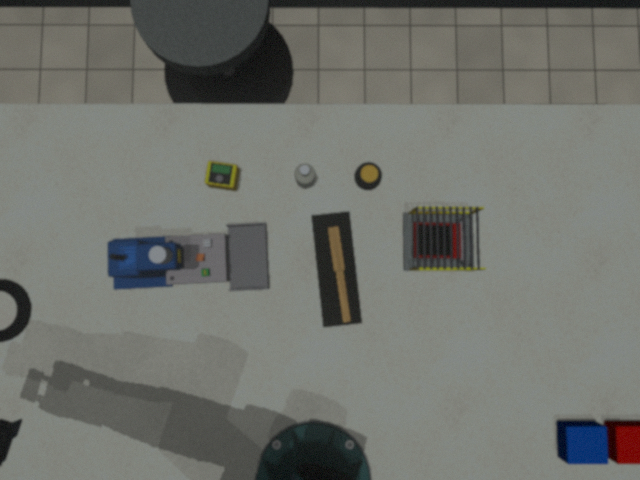

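View pics/s0.png

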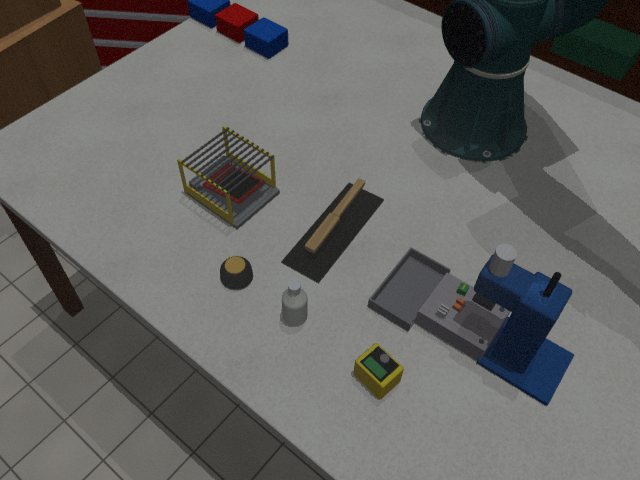

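The top view shows the press at left with its tray to the right (-y), around pixels (110–270, 220–290). The brush is on the mat at (336, 226)–(347, 322) with its head up (+x), and the footswitch is at (405–480, 205–270) with its open side facing +y. The side view agrees, with the offcuts at about (463, 288), (456, 306) and (441, 312).

```bash
cat >> h.py <<'E'
np.set_printoptions(precision=4,suppress=True)
def rel(pos,R=None):
    s=get_state(); R0=Ro.from_euler('xyz',s['ee_rot'],degrees=True)
    d=R0.inv().apply(np.array(pos)-s['ee_pos'])/.5
    w=np.zeros(3) if R is None else np.degrees((R0.inv()*R).as_rotvec())/30
    print('xyz',d,'a',w)
def rect(n,c,z):
    for d in cut_out(n,c)[:2]:
        v,u=np.nonzero(d['pixels']); 
        cs=max(cv2.findContours(d['pixels'].astype(np.uint8),0,1)[0],key=len)[:,0]
        W=np.array([ray(c,(q[1],q[0]),z)[:2] for q in cs],np.float32); print(n,c,d['confidence'],cv2.minAreaRect(W))
E
python3 - <<'E'
from h import *
P=camera_params('wrist');R=cv2.Rodrigues(np.array(P['rvec']))[0]
s=get_state();R0=Ro.from_euler('xyz',s['ee_rot'],degrees=True)
print(np.array(P['K']),R0.inv().apply(-R.T@P['tvec']-s['ee_pos']),R0.inv().as_matrix()@R.T)
camera('top')
rect('mat','top',.004);rect('brush','top',.045);rect('tray_floor','top',.03);rect('footswitch','top',.05)
rel([.36,.29,.34],Ro.from_euler('xyz',[180,0,182],degrees=True))
E
```

```text
[[362.6816   0.     312.9881]
 [  0.     362.6816 240.6823]
 [  0.       0.       1.    ]] [ 0.0811  0.0012 -0.1711] [[ 0.0004 -0.9585 -0.2849]
 [ 1.      0.      0.0013]
 [-0.0013 -0.2849  0.9585]]
mat top 0.88 ((0.5258658528327942, -0.05760885030031204), (0.29012832045555115, 0.10145755857229233), 6.363368511199951)
brush top 0.79 ((0.5109705924987793, -0.06319355964660645), (0.23912309110164642, 0.029036853462457657), 7.35296106338501)
tray_floor top 0.58 ((0.5479366779327393, 0.3184952735900879), (0.16966326534748077, 0.40343958139419556), 3.0347189903259277)
footswitch top 0.61 ((0.600746214389801, -0.3233643174171448), (0.20295721292495728, 0.15832363069057465), 89.97410583496094)
xyz [-0.5257 -0.6395 -0.2521] a [-0.      0.     -0.6163]
```

apply_moves(series=[{"x":0,"y":0,"z":-0.12,"az":0},{"x":-0.1,"y":-0.1,"z":-0.25,"az":-0.2},{"x":-0.7,"y":-0.67,"z":-0.25,"az":-0.62},{"x":-0.7,"y":-0.67,"z":-0.25,"az":-0.62},{"x":-0.7,"y":-0.67,"z":-0.25,"az":-0.62},{"x":-0.7,"y":-0.67,"z":-0.25,"az":-0.62},{"x":-0.7,"y":-0.67,"z":-0.25,"az":-0.62},{"x":-0.7,"y":-0.67,"z":-0.25,"az":-0.62},{"x":-0.7,"y":-0.67,"z":-0.25,"az":-0.62},{"x":-0.7,"y":-0.67,"z":-0.25,"az":-0.62},{"x":-0.7,"y":-0.67,"z":-0.25,"az":-0.62},{"x":-0.7,"y":-0.67,"z":-0.25,"az":-0.62}])

```text
validation failed for argument at $.se...
```

Run:
```python
from h import *
s=get_state();print(s['time'],s['ee_pos'],s['ee_rot'],s['joints'])
P=camera_params('wrist'); shot('wrist','w0')
for n,z in dict(press=0,tray_floor=.004,ram_plate=.125,scrap_a=.05).items():
    for d in mark_of(n,'wrist')[:4]: print(n,round(d['confidence'],2),np.round(d['pixel']),ray('wrist',d['pixel'],z,P)[:2])
rel([.48,-.065,.30],Ro.from_euler('xyz',[180,0,186.5],degrees=True))
```

```text
1.85 [0.1987 0.6712 0.2139] [-179.9994    0.0008  163.5121] [71.6032 21.7097 99.3617 -0.0009 58.9292 -1.9085]
xyz [-0.9575 -1.2521 -0.1722] a [-0.     -0.     -0.7664]
```

View pics/w0.png

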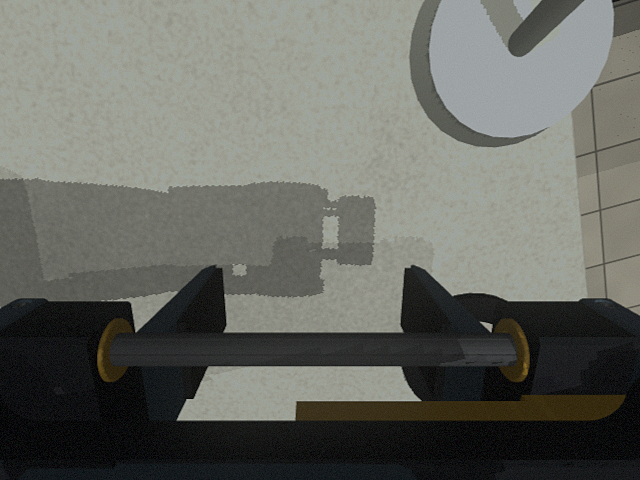

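The wrist view shows only bench and the arm's shadow. Its usable part looks to the tool's +x side, so I'll place the tool beyond the press. The call was refused because every row needs all the fields.

apply_moves(series=[{"gripper":1,"ax":0,"ay":0,"x":0,"y":0,"z":-0.12,"az":0},{"gripper":1,"ax":0,"ay":0,"x":-0.1,"y":-0.1,"z":-0.29,"az":-0.2},{"gripper":1,"ax":0,"ay":0,"x":-1,"y":-0.6,"z":-0.29,"az":-0.62},{"gripper":1,"ax":0,"ay":0,"x":-1,"y":-0.6,"z":-0.29,"az":-0.62},{"gripper":1,"ax":0,"ay":0,"x":-1,"y":-0.6,"z":-0.29,"az":-0.62},{"gripper":1,"ax":0,"ay":0,"x":-1,"y":-0.6,"z":-0.29,"az":-0.62},{"gripper":1,"ax":0,"ay":0,"x":-1,"y":-0.6,"z":-0.29,"az":-0.62},{"gripper":1,"ax":0,"ay":0,"x":-1,"y":-0.6,"z":-0.29,"az":-0.62},{"gripper":1,"ax":0,"ay":0,"x":-1,"y":-0.6,"z":-0.29,"az":-0.62},{"gripper":1,"ax":0,"ay":0,"x":-1,"y":-0.6,"z":-0.29,"az":-0.62},{"gripper":1,"ax":0,"ay":0,"x":-1,"y":-0.6,"z":-0.29,"az":-0.62},{"gripper":1,"ax":0,"ay":0,"x":-1,"y":-0.6,"z":-0.29,"az":-0.62},{"gripper":1,"ax":0,"ay":0,"x":-1,"y":-0.6,"z":-0.29,"az":-0.62},{"gripper":1,"ax":0,"ay":0,"x":-1,"y":-0.6,"z":-0.29,"az":-0.62}])

```text
time: 3.85
ee_pos: [0.5923, 0.2425, 0.3589]
ee_rot: [180.0, -0.0, -177.8]
force: [0.1, 0.1, -0.4]
grip_width: 0.0912
grasp_force: 0.0
```

Run:
```python
from h import *
s=get_state();print(s['time'],s['ee_pos'],s['ee_rot'],s['joints'])
P=camera_params('wrist'); shot('wrist','w1')
for n,z in dict(press=0,tray_floor=.004,ram_plate=.125,scrap_a=.05).items():
    for d in mark_of(n,'wrist')[:4]: print(n,round(d['confidence'],2),np.round(d['pixel']),ray('wrist',d['pixel'],z,P)[:2])
rel([.48,-.065,.30],Ro.from_euler('xyz',[180,0,186.5],degrees=True))
```

```text
3.85 [0.5923 0.2425 0.3589] [ 179.9956   -0.008  -177.8256] [ 20.1759   8.5419 100.3936   0.0071  71.0707 -72.0008]
press 0.6 [158. 349.] [0.5445 0.2938]
tray_floor 0.83 [160. 262.] [0.551  0.1707]
scrap_a 0.66 [136. 336.] [0.5138 0.2707]
scrap_a 0.56 [192. 327.] [0.5867 0.2624]
scrap_a 0.54 [166. 341.] [0.552  0.2794]
xyz [ 0.2482 -0.6054  0.1179] a [ 0.     -0.     -0.1449]
```

View pics/w1.png

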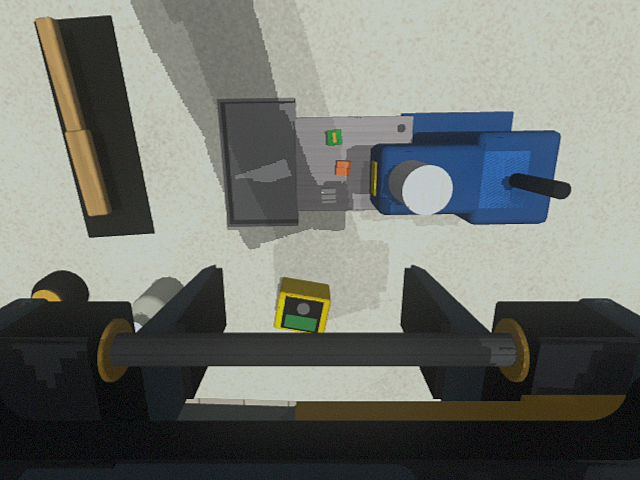

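The wrist view shows the bed edge from about (296,117) to (297,211) and the tray's left rim from (220,99) to (228,228). The offcuts are green (334,137), orange (343,168) and silver (328,195), and the ram head covers the right part of the bed.

Run:
```python
from h import *
P=camera_params('wrist')
for n,p,z in [('bed-x-y',(117,296),.05),('bed+x-y',(211,297),.05),('bed-x+y',(116,412),.05),('tray-x-y',(98,220),.032),('tray+x-y',(228,228),.032),('tray -x+y',(98,295),.032),('tray+x+y',(224,297),.032),('green',(137,334),.066),('or',(168,343),.068),('sil',(195,328),.068)]:
    print(n,ray('wrist',p,z,P)[:2])
```

```text
bed-x-y [0.4939 0.2189]
bed+x-y [0.6138 0.2232]
bed-x+y [0.4872 0.3641]
tray-x-y [0.4738 0.1201]
tray+x-y [0.6459 0.1254]
tray -x+y [0.4702 0.2162]
tray+x+y [0.6364 0.223 ]
green [0.516  0.2669]
or [0.5529 0.2801]
sil [0.5876 0.263 ]
```

apply_moves(series=[{"gripper":1,"x":0.09,"y":-0.61,"z":0.12,"ax":0,"ay":0,"az":-0.15},{"gripper":1,"x":0.09,"y":-0.61,"z":0.12,"ax":0,"ay":0,"az":-0.15},{"gripper":1,"x":0.09,"y":-0.61,"z":0.12,"ax":0,"ay":0,"az":-0.15},{"gripper":1,"x":0.09,"y":-0.61,"z":0.12,"ax":0,"ay":0,"az":-0.15},{"gripper":1,"x":0.09,"y":-0.61,"z":0.12,"ax":0,"ay":0,"az":-0.15},{"gripper":1,"x":0.09,"y":-0.61,"z":0.12,"ax":0,"ay":0,"az":-0.15},{"gripper":1,"x":0.09,"y":-0.61,"z":0.12,"ax":0,"ay":0,"az":-0.15}])

```text
time: 4.97
ee_pos: [0.5594, -0.0646, 0.2991]
ee_rot: [180.0, 0.0, -173.4]
force: [0.4, 0.2, 0.6]
grip_width: 0.0911
grasp_force: 0.0
```

Run:
```python
from h import *
P=camera_params('wrist'); shot('wrist','w2')
for n,z in dict(brush=.004,brush_grip=.0405,mat=0).items():
    for d in mark_of(n,'wrist')[:2]: print(n,round(d['confidence'],2),np.round(d['pixel']),ray('wrist',d['pixel'],z,P)[:2])
rect('brush','wrist',.048); rect('mat','wrist',.004)
s=get_state();print(s['time'],s['ee_pos'],s['ee_rot'],s['joints'])
```

```text
brush 0.81 [212. 317.] [ 0.5771 -0.0549]
brush_grip 0.35 [209. 320.] [ 0.5658 -0.0539]
mat 0.74 [259. 575.] [0.6035 0.3047]
mat 0.63 [172. 323.] [ 0.5257 -0.0535]
brush wrist 0.57 ((0.5110705494880676, -0.06504262983798981), (0.2371787428855896, 0.02776074968278408), 8.227473258972168)
mat wrist 0.84 ((0.5261589288711548, -0.057747162878513336), (0.2894515097141266, 0.09983167052268982), 6.209374904632568)
mat wrist 0.45 ((0.7482444643974304, -0.13904130458831787), (0.03529017046093941, 0.06400765478610992), 6.681126117706299)
5.275 [ 0.5594 -0.0639  0.2991] [-179.9953    0.0161 -173.3092] [  -8.889     3.8165  111.9499   -0.0002   64.2168 -105.5797]
```

View pics/w2.png

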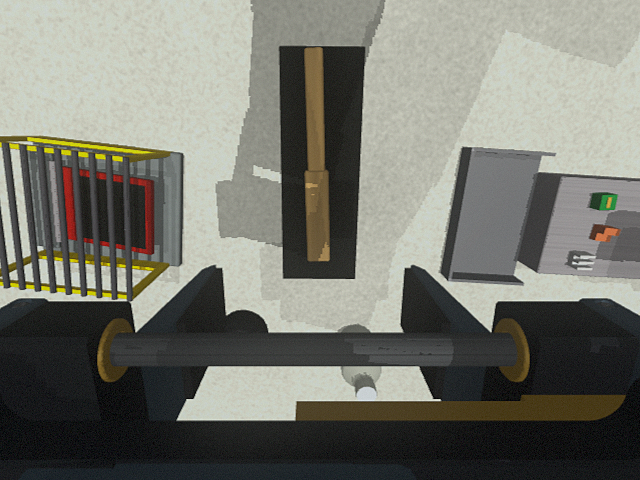

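The brush lies along the image's vertical: handle end at (314,47), head/handle joint near (316,170), head end at (317,261). It stands on the black mat.

Run:
```python
from h import *
P=camera_params('wrist')
W=[ray('wrist',p,z,P)[:2] for p,z in [((47,313.5),.048),((169,315.5),.048),((171,316.5),.047),((261,318),.047),((46,314),.048)]]
print(W)
a=W[0];b=W[3];d=b-a;L=np.linalg.norm(d);print(L,np.degrees(np.arctan2(d[1],d[0])));u=d/L
g=b-u*.154;print(g, b-u*.056)
print(np.degrees(np.arctan2(*(W[1]-a)[::-1])))
yaw=np.degrees(np.arctan2(d[1],d[0]))
for z in (.06,.0205): rel([*g,z],Ro.from_euler('xyz',[180,0,180+yaw],degrees=True))
```

```text
[array([ 0.3937, -0.0812]), array([ 0.5185, -0.0641]), array([ 0.5207, -0.0627]), array([ 0.6297, -0.0477]), array([ 0.3927, -0.0807])]
0.23838617009058677 8.074952640875084
[ 0.4773 -0.0693] [ 0.5743 -0.0555]
7.778414572070589
xyz [0.1647 0.0085 0.4782] a [-0.0002  0.0005 -0.0461]
xyz [0.1647 0.0085 0.5572] a [-0.0002  0.0005 -0.0461]
```

apply_moves(series=[{"gripper":1,"x":0.165,"y":0.008,"z":0.2,"ax":0,"ay":0,"az":-0.04},{"gripper":1,"x":0.165,"y":0.008,"z":0.3,"ax":0,"ay":0,"az":-0.04},{"gripper":1,"x":0.165,"y":0.008,"z":0.42,"ax":0,"ay":0,"az":-0.04},{"gripper":1,"x":0.165,"y":0.008,"z":0.5,"ax":0,"ay":0,"az":-0.04},{"gripper":1,"x":0.165,"y":0.008,"z":0.555,"ax":0,"ay":0,"az":-0.04},{"gripper":1,"x":0.165,"y":0.008,"z":0.555,"ax":0,"ay":0,"az":-0.04},{"gripper":0,"x":0.165,"y":0.008,"z":0.555,"ax":0,"ay":0,"az":-0.04},{"gripper":0,"x":0.165,"y":0.008,"z":0.555,"ax":0,"ay":0,"az":-0.04},{"gripper":0,"x":0.165,"y":0.008,"z":0.555,"ax":0,"ay":0,"az":-0.04},{"gripper":0,"x":0.165,"y":0.008,"z":0.555,"ax":0,"ay":0,"az":-0.04},{"gripper":0,"x":0.165,"y":0.008,"z":0.555,"ax":0,"ay":0,"az":-0.04},{"gripper":0,"x":0.165,"y":0.008,"z":0.555,"ax":0,"ay":0,"az":-0.04}])

```text
time: 6.78
ee_pos: [0.4768, -0.0704, 0.0215]
ee_rot: [-180.0, 0.0, -172.2]
force: [0.3, 0.1, -0.1]
grip_width: 0.0341
grasp_force: 0.0
```

Run:
```python
from h import *
s=get_state();print(s['time'],s['ee_pos'],s['ee_rot'],s['grip_width'],s['grasp_force'])
print(abs(1))
y=np.radians(2.2);R=np.array([[np.cos(y),-np.sin(y)],[np.sin(y),np.cos(y)]]);o=np.array([.548,.290])
def P(x,yy): return o+R@[x,yy]
Rt=Ro.from_euler('xyz',[180,0,182.2],degrees=True)
tz=s['ee_pos'][2]-.004   # tcp height above bristle bottom
print('h',tz)
for nm,q,z in [('lift',s['ee_pos'][:2],.15),('out',P(-98-115,27)/1000 if 0 else P(-.213,.027),.15),('outlow',P(-.213,.027),.056+tz),('in',P(-.096,.027),.056+tz)]:
    print(nm,q,z); rel([*q,z],Rt)
```

```text
6.775 [ 0.4768 -0.0704  0.0215] [-179.9996    0.0021 -172.195 ] 0.0340524591372654 0.0
1
h 0.017494110274762945
lift [ 0.4768 -0.0704] 0.15
xyz [-0.    -0.    -0.257] a [-0.      0.0001  0.1868]
out [0.3341 0.3088] 0.15
xyz [ 0.1798  0.7901 -0.257 ] a [-0.      0.0001  0.1868]
outlow [0.3341 0.3088] 0.07349411027476295
xyz [ 0.1798  0.7901 -0.104 ] a [-0.      0.0001  0.1868]
in [0.451  0.3133] 0.07349411027476295
xyz [-0.0531  0.7672 -0.104 ] a [-0.      0.0001  0.1868]
```

Not closed yet; I'll let it close, then lift a little and rotate.

apply_moves(series=[{"gripper":0,"x":0,"y":0,"z":0,"ax":0,"ay":0,"az":0},{"gripper":0,"x":0,"y":0,"z":0,"ax":0,"ay":0,"az":0},{"gripper":0,"x":0,"y":0,"z":0,"ax":0,"ay":0,"az":0},{"gripper":0,"x":0,"y":0,"z":0,"ax":0,"ay":0,"az":0}])

```text
time: 7.28
ee_pos: [0.4768, -0.0703, 0.0214]
ee_rot: [180.0, -0.0, -172.2]
force: [0.6, -0.7, -0.9]
grip_width: 0.0197
grasp_force: 30.0
```

apply_moves(series=[{"gripper":0,"x":0,"y":0,"z":-0.1,"ax":0,"ay":0,"az":0},{"gripper":0,"x":0,"y":0,"z":-0.2,"ax":0,"ay":0,"az":0},{"gripper":0,"x":0.02,"y":0.1,"z":-0.257,"ax":0,"ay":0,"az":0.03},{"gripper":0,"x":0.04,"y":0.2,"z":-0.257,"ax":0,"ay":0,"az":0.06},{"gripper":0,"x":0.06,"y":0.3,"z":-0.257,"ax":0,"ay":0,"az":0.09},{"gripper":0,"x":0.07,"y":0.42,"z":-0.257,"ax":0,"ay":0,"az":0.12},{"gripper":0,"x":0.08,"y":0.54,"z":-0.257,"ax":0,"ay":0,"az":0.15},{"gripper":0,"x":0.14,"y":0.62,"z":-0.257,"ax":0,"ay":0,"az":0.187},{"gripper":0,"x":0.18,"y":0.7,"z":-0.257,"ax":0,"ay":0,"az":0.187},{"gripper":0,"x":0.18,"y":0.79,"z":-0.257,"ax":0,"ay":0,"az":0.187},{"gripper":0,"x":0.18,"y":0.79,"z":-0.2,"ax":0,"ay":0,"az":0.187},{"gripper":0,"x":0.18,"y":0.79,"z":-0.14,"ax":0,"ay":0,"az":0.187},{"gripper":0,"x":0.18,"y":0.79,"z":-0.104,"ax":0,"ay":0,"az":0.187},{"gripper":0,"x":0.18,"y":0.79,"z":-0.104,"ax":0,"ay":0,"az":0.187}])

```text
time: 9.02
ee_pos: [0.3332, 0.3081, 0.0724]
ee_rot: [-179.9, -0.1, -177.8]
force: [-0.6, 1.0, -2.4]
grip_width: 0.0199
grasp_force: 30.0
```

Run:
```python
from h import *
s=get_state();print(s['time'],s['ee_pos'],s['ee_rot'],s['grip_width'],s['joints'])
im=camera('side'); im=im[200:360,340:580]; cv2.imwrite('pics/s1.png',cv2.cvtColor(cv2.resize(im,(720,480),interpolation=2),4))
rect('brush','top',.1) if camera('top') is not None else 0
rel([.451,.3133,.0735],Ro.from_euler('xyz',[180,0,182.2],degrees=True))
```

```text
9.025 [0.3332 0.3081 0.0724] [-179.9027   -0.128  -177.7972] 0.019918945282812368 [ 39.8197  13.7536 130.0755   0.0018  36.3317 -52.3846]
brush top 0.89 ((0.4272696077823639, 0.30748316645622253), (0.12033592909574509, 0.035510674118995667), 1.3870176076889038)
xyz [-0.2335 -0.0004  0.0015] a [ 0.0011  0.0013 -0.0001]
```

View pics/s1.png

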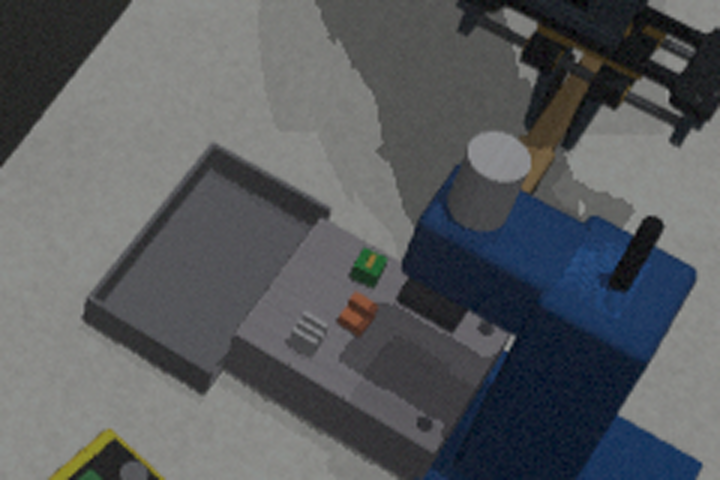

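The brush is held level outside the bed's -x side. The offcuts are untouched in the crop: green (368,266), orange (358,314), silver (309,330). Next I slide in behind them.

apply_moves(series=[{"gripper":0,"x":-0.06,"y":0,"z":0,"ax":0,"ay":0,"az":0},{"gripper":0,"x":-0.12,"y":0,"z":0,"ax":0,"ay":0,"az":0},{"gripper":0,"x":-0.18,"y":0,"z":0,"ax":0,"ay":0,"az":0},{"gripper":0,"x":-0.234,"y":0,"z":0,"ax":0,"ay":0,"az":0},{"gripper":0,"x":-0.234,"y":0,"z":0,"ax":0,"ay":0,"az":0},{"gripper":0,"x":-0.234,"y":0,"z":0.006,"ax":0,"ay":0,"az":0},{"gripper":0,"x":-0.234,"y":0,"z":0.008,"ax":0,"ay":0,"az":0},{"gripper":0,"x":-0.234,"y":0,"z":0.008,"ax":0,"ay":0,"az":0}])

```text
time: 10.18
ee_pos: [0.4503, 0.3133, 0.0694]
ee_rot: [-180.0, -0.0, -177.8]
force: [-0.4, 0.1, -0.7]
grip_width: 0.0197
grasp_force: 30.0
```

Run:
```python
from h import *
s=get_state();print(s['time'],s['ee_pos'],s['ee_rot'],s['grip_width'])
im=camera('side'); im=im[200:360,340:580]; cv2.imwrite('pics/s2.png',cv2.cvtColor(cv2.resize(im,(720,480),interpolation=2),4))
```

```text
10.175 [0.4503 0.3133 0.0694] [-179.9891   -0.0186 -177.7716] 0.019710883906678335
```

View pics/s2.png

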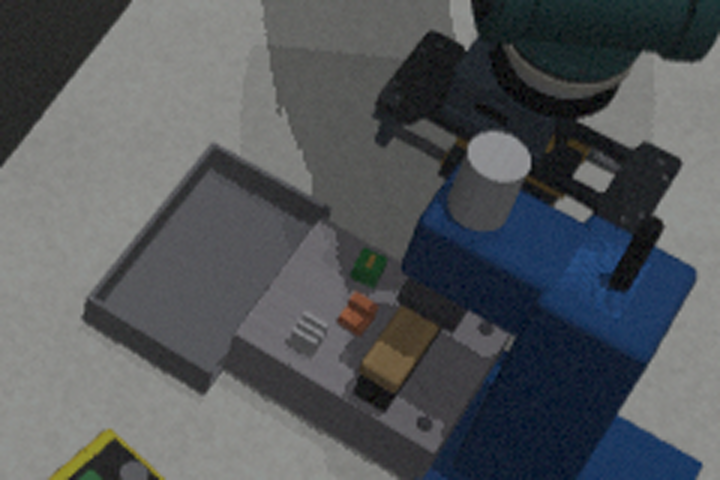

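The brush head sits on the bed behind all three offcuts. Its end at (385,380) reaches past the silver one. Now I sweep.

apply_moves(series=[{"gripper":0,"x":0,"y":-0.015,"z":0.002,"ax":0,"ay":0,"az":0},{"gripper":0,"x":0,"y":-0.035,"z":0.002,"ax":0,"ay":0,"az":0},{"gripper":0,"x":0,"y":-0.055,"z":0.002,"ax":0,"ay":0,"az":0},{"gripper":0,"x":0,"y":-0.075,"z":0.002,"ax":0,"ay":0,"az":0},{"gripper":0,"x":0,"y":-0.095,"z":0.002,"ax":0,"ay":0,"az":0},{"gripper":0,"x":0,"y":-0.115,"z":0.002,"ax":0,"ay":0,"az":0},{"gripper":0,"x":0,"y":-0.135,"z":0.002,"ax":0,"ay":0,"az":0},{"gripper":0,"x":0,"y":-0.155,"z":0.002,"ax":0,"ay":0,"az":0},{"gripper":0,"x":0,"y":-0.175,"z":0.002,"ax":0,"ay":0,"az":0},{"gripper":0,"x":0,"y":-0.195,"z":0.002,"ax":0,"ay":0,"az":0},{"gripper":0,"x":0,"y":-0.21,"z":0.002,"ax":0,"ay":0,"az":0},{"gripper":0,"x":0,"y":-0.225,"z":0.002,"ax":0,"ay":0,"az":0},{"gripper":0,"x":0,"y":-0.225,"z":0.002,"ax":0,"ay":0,"az":0},{"gripper":0,"x":0,"y":-0.225,"z":-0.08,"ax":0,"ay":0,"az":0},{"gripper":0,"x":0,"y":-0.225,"z":-0.15,"ax":0,"ay":0,"az":0}])

```text
time: 12.1
ee_pos: [0.4551, 0.201, 0.1454]
ee_rot: [-180.0, -0.0, -177.8]
force: [0.9, -0.4, -2.1]
grip_width: 0.0195
grasp_force: 30.0
```

Run:
```python
from h import *
s=get_state();print(s['time'],s['ee_pos'],s['ee_rot'],s['grip_width'])
im=camera('side'); im=im[200:360,340:580]; cv2.imwrite('pics/s3.png',cv2.cvtColor(cv2.resize(im,(720,480),interpolation=2),4))
for d in mark_of('scrap_a','side')[:4]: print(round(d['confidence'],2),np.round(d['pixel']),ray('side',d['pixel'],.01)[:2])
y=7.8
for n,p in [('over',[.4773,-.0693,.16]),('near',[.4773,-.0693,.026]),('on',[.4773,-.0693,.0216])]: print(n);rel(p,Ro.from_euler('xyz',[180,0,187.8],degrees=True))
```

```text
12.1 [0.4551 0.201  0.1454] [-179.9936   -0.0247 -177.7937] 0.019523876537448207
0.63 [311. 416.] [0.5913 0.2091]
0.62 [318. 459.] [0.5476 0.2874]
0.46 [282. 437.] [0.5004 0.2045]
0.42 [294. 424.] [0.5461 0.2009]
over
xyz [-0.0194 -0.5433 -0.0254] a [ 0.003   0.01   -0.1863]
near
xyz [-0.0181 -0.5438  0.2426] a [ 0.003   0.01   -0.1863]
on
xyz [-0.018  -0.5438  0.2514] a [ 0.003   0.01   -0.1863]
```

View pics/s3.png

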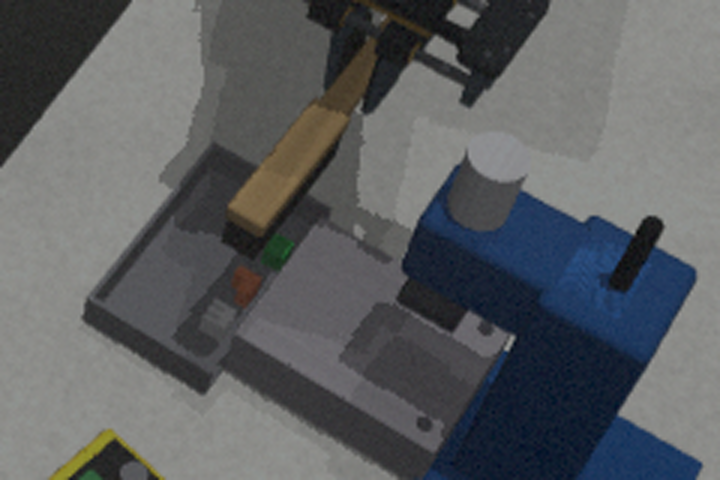

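The crop shows all three offcuts in the tray against the bed: green (277,250), orange (246,285), silver (216,318). I'm returning the brush to the mat.

apply_moves(series=[{"gripper":0,"x":-0.003,"y":-0.06,"z":-0.025,"ax":0,"ay":0,"az":-0.02},{"gripper":0,"x":-0.006,"y":-0.16,"z":-0.025,"ax":0,"ay":0,"az":-0.05},{"gripper":0,"x":-0.01,"y":-0.26,"z":-0.025,"ax":0,"ay":0,"az":-0.09},{"gripper":0,"x":-0.013,"y":-0.36,"z":-0.025,"ax":0,"ay":0,"az":-0.13},{"gripper":0,"x":-0.016,"y":-0.45,"z":-0.025,"ax":0,"ay":0,"az":-0.16},{"gripper":0,"x":-0.018,"y":-0.51,"z":-0.025,"ax":0,"ay":0,"az":-0.186},{"gripper":0,"x":-0.018,"y":-0.543,"z":0.03,"ax":0,"ay":0,"az":-0.186},{"gripper":0,"x":-0.018,"y":-0.543,"z":0.11,"ax":0,"ay":0,"az":-0.186},{"gripper":0,"x":-0.018,"y":-0.543,"z":0.19,"ax":0,"ay":0,"az":-0.186},{"gripper":0,"x":-0.018,"y":-0.543,"z":0.23,"ax":0,"ay":0,"az":-0.186},{"gripper":0,"x":-0.018,"y":-0.543,"z":0.246,"ax":0,"ay":0,"az":-0.186},{"gripper":0,"x":-0.018,"y":-0.543,"z":0.25,"ax":0,"ay":0,"az":-0.186},{"gripper":0,"x":-0.018,"y":-0.543,"z":0.25,"ax":0,"ay":0,"az":-0.186},{"gripper":0,"x":-0.018,"y":-0.543,"z":0.25,"ax":0,"ay":0,"az":-0.186}])

```text
time: 13.95
ee_pos: [0.475, -0.0701, 0.0197]
ee_rot: [-180.0, 0.0, -172.2]
force: [-0.4, -0.2, -1.9]
grip_width: 0.0197
grasp_force: 30.0
```

apply_moves(series=[{"gripper":1,"x":0,"y":0,"z":0,"ax":0,"ay":0,"az":0},{"gripper":1,"x":0,"y":0,"z":0,"ax":0,"ay":0,"az":0},{"gripper":1,"x":0,"y":0,"z":0,"ax":0,"ay":0,"az":0},{"gripper":1,"x":0,"y":0,"z":0,"ax":0,"ay":0,"az":0},{"gripper":1,"x":0,"y":0,"z":0,"ax":0,"ay":0,"az":0},{"gripper":1,"x":0,"y":0,"z":-0.05,"ax":0,"ay":0,"az":0},{"gripper":1,"x":0,"y":0,"z":-0.15,"ax":0,"ay":0,"az":0},{"gripper":1,"x":0,"y":0,"z":-0.25,"ax":0,"ay":0,"az":0},{"gripper":1,"x":0,"y":0,"z":-0.37,"ax":0,"ay":0,"az":0},{"gripper":0,"x":0,"y":0,"z":-0.5,"ax":0,"ay":0,"az":0},{"gripper":0,"x":-0.12,"y":-0.12,"z":-0.6,"ax":0,"ay":0,"az":0},{"gripper":0,"x":-0.24,"y":-0.2,"z":-0.6,"ax":0,"ay":0,"az":0},{"gripper":0,"x":-0.36,"y":-0.3,"z":-0.6,"ax":0,"ay":0,"az":0},{"gripper":0,"x":-0.42,"y":-0.4,"z":-0.6,"ax":0,"ay":0,"az":0},{"gripper":0,"x":-0.42,"y":-0.4,"z":-0.6,"ax":0,"ay":0,"az":0}])

```text
time: 15.82
ee_pos: [0.7112, -0.2413, 0.319]
ee_rot: [180.0, -0.0, -172.2]
force: [-0.2, 0.7, 0.2]
grip_width: 0.0343
grasp_force: 0.0
```

Run:
```python
from h import *
s=get_state();print(s['time'],s['ee_pos'],s['ee_rot'],s['joints'],s['grip_width'])
P=camera_params('wrist'); shot('wrist','w3')
for n,z in dict(brush=.004,mat=0,footswitch=0,guard_rod=.117,pedal_pad=.056).items():
    for d in mark_of(n,'wrist')[:2]: print(n,round(d['confidence'],2),np.round(d['pixel']),ray('wrist',d['pixel'],z,P)[:2])
```

```text
15.825 [ 0.7112 -0.2413  0.319 ] [ 179.9921   -0.0152 -172.2253] [ -20.5165   20.9669   88.9507   -0.0003   70.0995 -118.2911] 0.03431310394191723
brush 0.8 [111. 474.] [ 0.5772 -0.0522]
mat 0.74 [ 68. 479.] [ 0.5273 -0.0579]
footswitch 0.91 [ 98. 267.] [ 0.5969 -0.3141]
footswitch 0.51 [274. 629.] [0.7637 0.2302]
guard_rod 0.87 [ 94. 323.] [ 0.5947 -0.2458]
pedal_pad 0.78 [ 99. 309.] [ 0.5959 -0.2594]
```

View pics/w3.png

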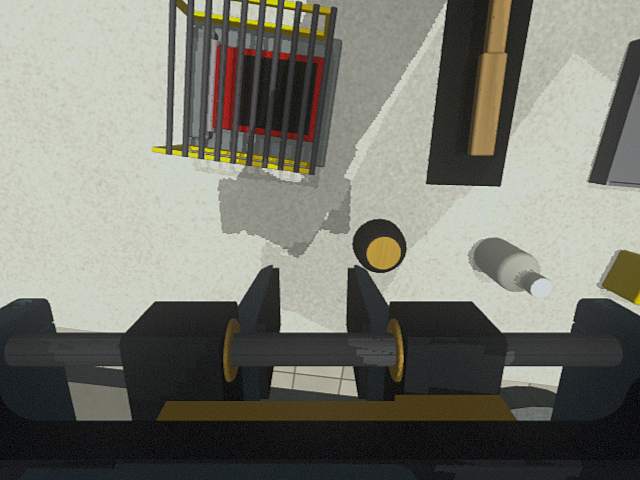

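The brush stands on the mat. The footswitch's front rod runs from about (332,8) to (314,172), and its lower yellow rail from (153,150) to (313,171).

Run:
```python
from h import *
P=camera_params('wrist')
for n,p,z in [('rod top',(8,332),.117),('rod bot',(172,314),.117),('railfront',(169,313),.116),('railback',(150,154),.116),('base',(40,341),.014),('base2',(166,325),.014),('ped -x-y',(58,323),.058),('ped+..',(141,314),.058)]:
    print(n,ray('wrist',p,z,P)[:2])
camera('side');camera('top')
for c in('side','top'):
  for n,z in dict(footswitch=0,guard_rod=.117,pedal_pad=.056).items():
    for d in mark_of(n,c)[:1]: print(n,c,round(d['confidence'],2),ray(c,d['pixel'],z)[:2])
```

```text
rod top [ 0.5198 -0.2461]
rod bot [ 0.6667 -0.2423]
railfront [ 0.664  -0.2437]
railback [ 0.667 -0.404]
base [ 0.5208 -0.2299]
base2 [ 0.6675 -0.2274]
ped -x-y [ 0.5507 -0.2482]
ped+.. [ 0.6378 -0.246 ]
footswitch side 0.92 [ 0.6015 -0.296 ]
guard_rod side 0.65 [ 0.5935 -0.2535]
pedal_pad side 0.57 [ 0.5913 -0.259 ]
guard_rod top 0.58 [0.5812 0.1898]
```

apply_moves(series=[{"gripper":0,"x":0.07,"y":0.07,"z":0.03,"ax":0,"ay":0,"az":0.33},{"gripper":0,"x":0.14,"y":0.14,"z":0.06,"ax":0,"ay":0,"az":0.66},{"gripper":0,"x":0.21,"y":0.21,"z":0.08,"ax":0,"ay":0,"az":1},{"gripper":0,"x":0.215,"y":0.213,"z":0.08,"ax":0,"ay":0,"az":1}])

```text
time: 17.02
ee_pos: [0.5864, -0.1472, 0.2788]
ee_rot: [-180.0, -0.1, 157.7]
force: [1.0, -0.0, 0.3]
grip_width: 0.0005
grasp_force: 0.0
```

apply_moves(series=[{"gripper":0,"x":0,"y":0,"z":0,"ax":0,"ay":0,"az":0.33},{"gripper":0,"x":0,"y":0,"z":0,"ax":0,"ay":0,"az":0.66},{"gripper":0,"x":0,"y":0,"z":0,"ax":0,"ay":0,"az":1},{"gripper":0,"x":0,"y":0,"z":0,"ax":0,"ay":0,"az":1}])

```text
time: 17.52
ee_pos: [0.5894, -0.1492, 0.2798]
ee_rot: [180.0, 0.0, 127.9]
force: [-0.4, 0.0, 0.3]
grip_width: 0.0008
grasp_force: 0.0
```

apply_moves(series=[{"gripper":0,"x":0,"y":0,"z":0,"ax":0,"ay":0,"az":0.33},{"gripper":0,"x":0,"y":0,"z":0,"ax":0,"ay":0,"az":0.66},{"gripper":0,"x":0,"y":0,"z":0,"ax":0,"ay":0,"az":1},{"gripper":0,"x":0,"y":0,"z":0,"ax":0,"ay":0,"az":1}])

```text
time: 18.02
ee_pos: [0.5892, -0.1491, 0.2796]
ee_rot: [180.0, 0.0, 98.1]
force: [-0.6, -0.6, 0.1]
grip_width: -0.0
grasp_force: 0.0
```

```bash
cat >> h.py <<'E'
th=np.radians(46); u3=np.array([np.cos(np.radians(-88.8)),np.sin(np.radians(-88.8)),0]); zz=np.array([0,0,1.])
tzv=u3*np.sin(th)-zz*np.cos(th); txv=-(u3*np.cos(th)+zz*np.sin(th))
RT=Ro.from_matrix(np.stack([txv,np.cross(tzv,txv),tzv],1))
def fs(x,z): return np.array([.5945,-.3085,0])+u3*x+zz*z
def show():
    s=get_state();print(s['time'],s['ee_pos'],s['ee_rot'],'J',s['joints'],'F',s['force'],s['grip_width'])
E
python3 - <<'E'
from h import *
show(); rel(fs(-.155,.173),RT); print(fs(-.155,.173))
E
```

```text
18.025 [ 0.5892 -0.1491  0.2796] [179.9808   0.0107  98.0822] J [-16.3976   9.3227 107.9187  -0.002   62.7367 -24.4788] F [-0.6089 -0.5878  0.0763] -7.90997624175422e-06
xyz [-0.0093  0.0028  0.2133] a [ 0.0927 -1.5311  0.2167]
[ 0.5913 -0.1535  0.173 ]
```

apply_moves(series=[{"gripper":0,"x":0,"y":0,"z":0,"ax":0.015,"ay":-0.26,"az":0.036},{"gripper":0,"x":0,"y":0,"z":0,"ax":0.03,"ay":-0.52,"az":0.072},{"gripper":0,"x":0,"y":0,"z":0,"ax":0.046,"ay":-0.766,"az":0.108},{"gripper":0,"x":0,"y":0,"z":0,"ax":0.046,"ay":-0.766,"az":0.108}])

```text
time: 18.52
ee_pos: [0.5888, -0.1476, 0.2789]
ee_rot: [-179.0, 23.0, 95.2]
force: [1.2, -0.3, 0.2]
grip_width: 0.0004
grasp_force: 0.0
```

apply_moves(series=[{"gripper":0,"x":0,"y":0,"z":0,"ax":0.015,"ay":-0.26,"az":0.036},{"gripper":0,"x":0,"y":0,"z":0,"ax":0.03,"ay":-0.52,"az":0.072},{"gripper":0,"x":0,"y":0,"z":0,"ax":0.046,"ay":-0.766,"az":0.108},{"gripper":0,"x":0,"y":0,"z":0,"ax":0.046,"ay":-0.766,"az":0.108},{"gripper":0,"x":0,"y":0,"z":0,"ax":0.046,"ay":-0.766,"az":0.108}])

```text
time: 19.15
ee_pos: [0.589, -0.1492, 0.2796]
ee_rot: [-179.8, 45.8, 91.1]
force: [0.5, 0.7, -0.4]
grip_width: 0.0003
grasp_force: 0.0
```

Run:
```python
from h import *
show(); 
for a in [(-.155,.173),(-.09,.110),(-.052,.0735)]: rel(fs(*a),RT)
P=camera_params('wrist'); shot('wrist','w4')
c=np.array([.5945,-.3085,0])
print('rod',proj('wrist',[fs(-.064,.117),fs(-.064,.117)+[.06,0,0],fs(-.05,.056),fs(-.063,.058)]))
for n in('guard_rod','pedal_pad'):
  for d in mark_of(n,'wrist')[:1]: print(n,d)
```

```text
19.15 [ 0.589  -0.1492  0.2796] [-179.8243   45.7988   91.0959] J [  1.9635  12.8746 113.075  -51.3816  66.5453  27.9105] F [ 0.495   0.7315 -0.4289] 0.00034888310626526327
xyz [0.1468 0.0048 0.1549] a [-0.0083 -0.0067 -0.0024]
xyz [0.1465 0.0056 0.3359] a [-0.0083 -0.0067 -0.0024]
xyz [0.1459 0.006  0.4413] a [-0.0083 -0.0067 -0.0024]
rod [[315.5562 166.8784]
 [377.9373 167.5707]
 [315.368  130.2682]
 [315.3923 122.502 ]]
guard_rod {'pixel': [169.9, 322.7], 'confidence': 0.85}
pedal_pad {'pixel': [135.4, 319.0], 'confidence': 0.8}
```

View pics/w4.png

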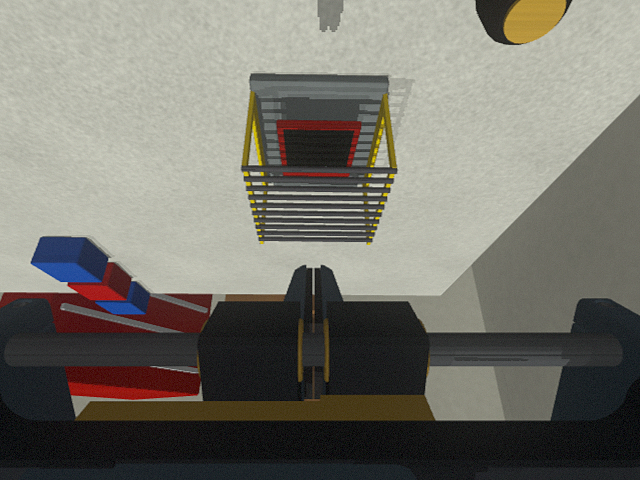

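The pedal's free edge shows at row 122 and the front rod at row 169, centred on column 319, which agrees with my predictions to within about 3 px. Now I move in under the rod.

apply_moves(series=[{"gripper":0,"x":0.07,"y":0.005,"z":0.06,"ax":0,"ay":0,"az":0},{"gripper":0,"x":0.147,"y":0.01,"z":0.12,"ax":0,"ay":0,"az":0},{"gripper":0,"x":0.147,"y":0.01,"z":0.2,"ax":0,"ay":0,"az":0},{"gripper":0,"x":0.147,"y":0.01,"z":0.27,"ax":0,"ay":0,"az":0},{"gripper":0,"x":0.147,"y":0.01,"z":0.32,"ax":0,"ay":0,"az":0},{"gripper":0,"x":0.147,"y":0.01,"z":0.34,"ax":0,"ay":0,"az":0},{"gripper":0,"x":0.147,"y":0.01,"z":0.34,"ax":0,"ay":0,"az":0}])

```text
time: 20.18
ee_pos: [0.5988, -0.2147, 0.1148]
ee_rot: [-179.2, 45.1, 90.9]
force: [-0.2, 0.0, -0.7]
grip_width: 0.0004
grasp_force: 0.0
```

Run:
```python
from h import *
show(); 
for a in [(-.053,.0725),(-.0495,.069),(-.048,.059),(-.047,.048)]: rel(fs(*a),RT)
im=camera('side')[130:250,170:330]; cv2.imwrite('pics/s4.png',cv2.cvtColor(cv2.resize(im,(800,600),interpolation=2),4))
```

```text
20.175 [ 0.5988 -0.2147  0.1148] [-179.1945   45.1187   90.8517] J [ -4.5421  27.9954 113.7689 -60.775   54.0724  39.5403] F [-0.1603  0.0345 -0.7222] 0.0004425644396308415
xyz [ 0.0026 -0.0104  0.1176] a [-0.0351 -0.0294 -0.0079]
xyz [ 0.0026 -0.0102  0.1275] a [-0.0351 -0.0294 -0.0079]
xyz [ 0.0146 -0.0099  0.1437] a [-0.0351 -0.0294 -0.0079]
xyz [ 0.0288 -0.0097  0.1607] a [-0.0351 -0.0294 -0.0079]
```

View pics/s4.png

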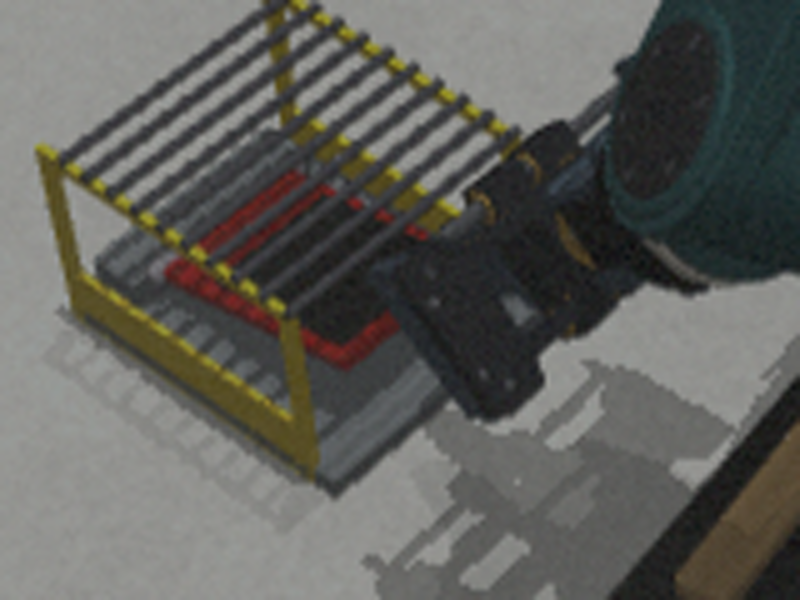

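J4 is at its range here, so I'll lean the tool a few degrees sideways about its own x axis, which should relieve that joint.

apply_moves(series=[{"gripper":0,"x":0.002,"y":-0.01,"z":0,"ax":0.12,"ay":-0.01,"az":0},{"gripper":0,"x":0.002,"y":-0.01,"z":0,"ax":0.25,"ay":-0.02,"az":0},{"gripper":0,"x":0.002,"y":-0.01,"z":0,"ax":0.25,"ay":-0.02,"az":0},{"gripper":0,"x":0.002,"y":-0.01,"z":0,"ax":0.25,"ay":-0.02,"az":0}])

```text
time: 20.72
ee_pos: [0.5933, -0.2135, 0.1139]
ee_rot: [-171.7, 45.7, 91.0]
force: [0.5, 0.0, -0.4]
grip_width: 0.0008
grasp_force: 0.0
```

```bash
cat >> h.py <<'E'
R2=RT*Ro.from_euler('x',7.5,degrees=True)
def pts(L):
    for a in L: rel(fs(*a)+[-.002,0,0],R2)
E
python3 - <<'E'
from h import *
show(); pts([(-.09,.11),(-.07,.09),(-.053,.0725),(-.0495,.069)])
E
```

```text
20.725 [ 0.5933 -0.2135  0.1139] [-171.6902   45.7232   91.0034] J [ -4.17    30.3833 110.3436 -55.2099  61.0468  36.0076] F [ 0.4596  0.0037 -0.4114] 0.0008031052154652337
xyz [-0.0013 -0.0038  0.0132] a [-0.0317 -0.0098 -0.0033]
xyz [-0.0006  0.0045  0.0691] a [-0.0317 -0.0098 -0.0033]
xyz [0.0007 0.0117 0.1174] a [-0.0317 -0.0098 -0.0033]
xyz [0.0008 0.0132 0.1272] a [-0.0317 -0.0098 -0.0033]
```

apply_moves(series=[{"gripper":0,"x":0,"y":0.004,"z":0.04,"ax":0,"ay":0,"az":0},{"gripper":0,"x":0,"y":0.008,"z":0.08,"ax":0,"ay":0,"az":0},{"gripper":0,"x":0.001,"y":0.012,"z":0.11,"ax":0,"ay":0,"az":0},{"gripper":0,"x":0.001,"y":0.012,"z":0.12,"ax":0,"ay":0,"az":0},{"gripper":0,"x":0.001,"y":0.012,"z":0.12,"ax":0,"ay":0,"az":0}])

```text
time: 21.35
ee_pos: [0.5909, -0.257, 0.0709]
ee_rot: [-171.5, 45.7, 91.0]
force: [0.8, 1.1, 1.4]
grip_width: 0.0004
grasp_force: 0.0
```

Run:
```python
from h import *
show(); pts([(-.0495,.069),(-.0487,.064),(-.048,.059),(-.0475,.054),(-.047,.048),(-.047,.04)])
camera('side')
```

```text
21.35 [ 0.5909 -0.257   0.0709] [-171.547    45.7221   90.9918] J [ -8.1279  34.5627 109.8571 -59.3271  57.1467  38.0621] F [0.7668 1.0532 1.3528] 0.0004184920450231625
xyz [-0.0001  0.0018  0.0052] a [-0.0367 -0.0098 -0.0035]
xyz [0.0059 0.003  0.0133] a [-0.0367 -0.0098 -0.0035]
xyz [0.0121 0.0042 0.0212] a [-0.0367 -0.0098 -0.0035]
xyz [0.0185 0.0053 0.0288] a [-0.0367 -0.0098 -0.0035]
xyz [0.0264 0.0066 0.0378] a [-0.0367 -0.0098 -0.0035]
xyz [0.0379 0.0083 0.0488] a [-0.0367 -0.0098 -0.0035]
```

apply_moves(series=[{"gripper":0,"x":0.003,"y":0.003,"z":0.009,"ax":0.05,"ay":0,"az":0},{"gripper":0,"x":0.006,"y":0.003,"z":0.0133,"ax":0.1,"ay":0,"az":0},{"gripper":0,"x":0.009,"y":0.004,"z":0.017,"ax":0.1,"ay":0.02,"az":0},{"gripper":0,"x":0.012,"y":0.004,"z":0.021,"ax":0.1,"ay":0.04,"az":0},{"gripper":0,"x":0.012,"y":0.004,"z":0.021,"ax":0.1,"ay":0.04,"az":0}])

```text
time: 22.02
ee_pos: [0.5923, -0.259, 0.0595]
ee_rot: [-168.8, 44.5, 90.6]
force: [-0.8, 15.7, 9.6]
grip_width: 0.0004
grasp_force: 8.8
```

Run:
```python
from h import *
show(); pts([(-.0475,.054),(-.047,.048),(-.047,.04),(-.047,.036)])
```

```text
22.025 [ 0.5923 -0.259   0.0595] [-168.83     44.4749   90.646 ] J [ -8.6119  36.348  107.8554 -56.208   58.6244  35.9398] F [-0.7731 15.7166  9.565 ] 0.0003664905104373795
xyz [0.0049 0.0004 0.0108] a [-0.1354 -0.0523 -0.0046]
xyz [0.0126 0.0022 0.0199] a [-0.1354 -0.0523 -0.0046]
xyz [0.0238 0.0044 0.0311] a [-0.1354 -0.0523 -0.0046]
xyz [0.0294 0.0055 0.0367] a [-0.1354 -0.0523 -0.0046]
```

apply_moves(series=[{"gripper":0,"x":0.004,"y":0,"z":0,"ax":0,"ay":0,"az":0},{"gripper":0,"x":0.008,"y":0,"z":0,"ax":0,"ay":0,"az":0},{"gripper":0,"x":0.008,"y":0,"z":0,"ax":0,"ay":0,"az":0}])

```text
time: 22.4
ee_pos: [0.5924, -0.2572, 0.0572]
ee_rot: [-168.8, 44.6, 90.7]
force: [-0.8, 2.6, 7.1]
grip_width: 0.0005
grasp_force: 3.4
```

Run:
```python
from h import *
show(); s=get_state();print(s['moment'],s['grasp_force'])
camera('side')
for n,z in (('pedal_pad',.056),('guard_rod',.117)):
  for d in mark_of(n,'side')[:1]: print(n,d)
p=camera_params('side');print('pad rest/mid/pressed',proj('side',[fs(-.05,.056),fs(-.052,.037),fs(-.064,.117)]))
```

```text
22.4 [ 0.5924 -0.2572  0.0572] [-168.7941   44.595    90.6842] J [ -8.4183  36.6005 107.8347 -56.3165  58.6695  36.2927] F [-0.8434  2.6408  7.0523] 0.0005445519434382125
[-0.2559  0.2621 -0.1044] 3.374722407020272
pedal_pad {'pixel': [192.2, 253.3], 'confidence': 0.73}
guard_rod {'pixel': [173.0, 249.6], 'confidence': 0.98}
pad rest/mid/pressed [[250.0989 189.4282]
 [251.3068 195.2756]
 [252.8243 173.9942]]
```

apply_moves(series=[{"gripper":0,"x":0.003,"y":0.0005,"z":0.003,"ax":0,"ay":0,"az":0},{"gripper":0,"x":0.0057,"y":0.001,"z":0.0055,"ax":0,"ay":0,"az":0},{"gripper":0,"x":0.0085,"y":0.0015,"z":0.008,"ax":0,"ay":0,"az":0},{"gripper":0,"x":0.0115,"y":0.002,"z":0.011,"ax":0,"ay":0,"az":0},{"gripper":0,"x":0.0115,"y":0.002,"z":0.011,"ax":0,"ay":0,"az":0}])

```text
time: 23.18
ee_pos: [0.5924, -0.2567, 0.0492]
ee_rot: [-168.8, 44.6, 90.7]
force: [-0.6, 9.0, 11.2]
grip_width: 0.0006
grasp_force: 6.8
```

Run:
```python
from h import *
show(); camera('side')
for d in mark_of('pedal_pad','side')[:1]: print(d)
```

```text
23.175 [ 0.5924 -0.2567  0.0492] [-168.8185   44.5691   90.6721] J [ -8.3756  37.3514 107.7335 -56.6076  58.3022  36.9399] F [-0.5903  9.0147 11.2447] 0.0006380230576019586
{'pixel': [193.5, 251.2], 'confidence': 0.61}
```

apply_moves(series=[{"gripper":0,"x":0.003,"y":0.0005,"z":0.003,"ax":0,"ay":0,"az":0},{"gripper":0,"x":0.0057,"y":0.001,"z":0.0055,"ax":0,"ay":0,"az":0},{"gripper":0,"x":0.0057,"y":0.001,"z":0.0055,"ax":0,"ay":0,"az":0}])

```text
time: 23.65
ee_pos: [0.5924, -0.2564, 0.0453]
ee_rot: [-168.8, 44.6, 90.7]
force: [-1.2, 11.8, 11.0]
grip_width: 0.0002
grasp_force: 8.0
```

Run:
```python
from h import *
show(); camera('side'); camera('top')
for d in mark_of('pedal_pad','side')[:1]: print(d)
for c in ('side',):
  for d in mark_of('ram_plate',c)[:1]: print(c,d)
y=np.radians(2.2);q=np.array([.548,.29])+.033*np.array([-np.sin(y),np.cos(y)])
print('ram up, down',proj('side',[[*q,.125],[*q,.065]]))
```

```text
23.65 [ 0.5924 -0.2564  0.0453] [-168.828    44.5635   90.6586] J [ -8.3599  37.7251 107.6791 -56.7563  58.1298  37.2642] F [-1.1615 11.7612 10.9923] 0.00022538281893623278
{'pixel': [194.2, 252.7], 'confidence': 0.87}
side {'pixel': [280.3, 434.2], 'confidence': 0.56}
ram up, down [[486.9969 297.0694]
 [479.9996 313.2812]]
```

apply_moves(series=[{"gripper":0,"x":0.003,"y":0.0005,"z":0.003,"ax":0,"ay":0,"az":0},{"gripper":0,"x":0.0057,"y":0.001,"z":0.0055,"ax":0,"ay":0,"az":0},{"gripper":0,"x":0.0057,"y":0.001,"z":0.0055,"ax":0,"ay":0,"az":0}])

```text
time: 24.22
ee_pos: [0.5927, -0.2566, 0.0435]
ee_rot: [-168.8, 44.8, 90.6]
force: [-8.0, 19.9, 36.8]
grip_width: 0.0
grasp_force: 20.1
```

Run:
```python
from h import *
show(); camera('side')
for d in mark_of('pedal_pad','side')[:1]: print(d)
for d in mark_of('ram_plate','side')[:3]: print(d)
```

```text
24.225 [ 0.5927 -0.2566  0.0435] [-168.8074   44.7536   90.6168] J [ -8.3175  37.98   107.5878 -56.9477  58.21    37.5772] F [-8.0111 19.9388 36.842 ] 3.0850593260965654e-05
{'pixel': [195.5, 252.3], 'confidence': 0.61}
{'pixel': [309.0, 479.7], 'confidence': 0.95}
{'pixel': [174.6, 248.8], 'confidence': 0.33}
```

The force jumped to 37 N, and both the pad mark (row 195.5) and the lowered ram plate (309,480) match the fully pressed prediction. I hold, then withdraw along the tool axis.

apply_moves(series=[{"gripper":0,"x":0,"y":0,"z":0,"ax":0,"ay":0,"az":0},{"gripper":0,"x":0,"y":0,"z":0,"ax":0,"ay":0,"az":0},{"gripper":0,"x":0,"y":0,"z":0,"ax":0,"ay":0,"az":0},{"gripper":0,"x":0,"y":0,"z":0,"ax":0,"ay":0,"az":0},{"gripper":0,"x":0,"y":0,"z":0,"ax":0,"ay":0,"az":0},{"gripper":0,"x":0,"y":0,"z":0,"ax":0,"ay":0,"az":0},{"gripper":0,"x":0,"y":0,"z":0,"ax":0,"ay":0,"az":0},{"gripper":0,"x":0,"y":0,"z":0,"ax":0,"ay":0,"az":0},{"gripper":0,"x":0,"y":0,"z":0,"ax":0,"ay":0,"az":0},{"gripper":0,"x":0,"y":0,"z":0,"ax":0,"ay":0,"az":0}])

```text
time: 25.62
ee_pos: [0.5927, -0.2566, 0.0435]
ee_rot: [-168.8, 44.7, 90.6]
force: [-8.4, 18.6, 37.1]
grip_width: 0.0001
grasp_force: 19.9
```

Run:
```python
from h import *
camera('side')
for n in('pedal_pad','ram_plate'):
  for d in mark_of(n,'side')[:1]: print(n,d)
```

```text
pedal_pad {'pixel': [241.9, 323.9], 'confidence': 0.57}
ram_plate {'pixel': [310.9, 482.9], 'confidence': 0.59}
```

apply_moves(series=[{"gripper":0,"x":0,"y":0,"z":-0.01,"ax":0,"ay":0,"az":0},{"gripper":0,"x":0,"y":0,"z":-0.03,"ax":0,"ay":0,"az":0},{"gripper":0,"x":0,"y":0,"z":-0.06,"ax":0,"ay":0,"az":0},{"gripper":0,"x":0,"y":0,"z":-0.1,"ax":0,"ay":0,"az":0},{"gripper":0,"x":0,"y":0,"z":-0.16,"ax":0,"ay":0,"az":0},{"gripper":0,"x":0,"y":0,"z":-0.22,"ax":0,"ay":0,"az":0},{"gripper":0,"x":0,"y":0,"z":-0.28,"ax":0,"ay":0,"az":0},{"gripper":0,"x":0,"y":0,"z":-0.28,"ax":0,"ay":0,"az":0},{"gripper":0,"x":0,"y":0,"z":-0.28,"ax":0,"ay":0,"az":0}])

```text
time: 26.9
ee_pos: [0.6173, -0.1601, 0.1385]
ee_rot: [-168.8, 44.5, 90.7]
force: [0.4, -0.3, -0.2]
grip_width: 0.0003
grasp_force: 0.0
```

Run:
```python
from h import *
show(); camera('side')
for n in('pedal_pad','ram_plate'):
  for d in mark_of(n,'side')[:1]: print(n,d)
for d in mark_of('scrap_a','side')[:3]: print(round(d['confidence'],2),ray('side',d['pixel'],.01)[:2])
for n,z in dict(brush=.004,bottle=0,tip_cleaner=0,panel_meter=0).items():
  for d in mark_of(n,'side')[:1]: print(n,round(d['confidence'],2),ray('side',d['pixel'],z)[:2])
```

```text
26.9 [ 0.6173 -0.1601  0.1385] [-168.7764   44.5387   90.7361] J [  0.1839  30.6258 105.7442 -48.121   67.8935  32.8772] F [ 0.3767 -0.3257 -0.1524] 0.0002646306173269307
pedal_pad {'pixel': [192.0, 250.9], 'confidence': 0.7}
ram_plate {'pixel': [298.5, 486.4], 'confidence': 0.57}
0.48 [0.5033 0.1999]
0.47 [0.553  0.2016]
0.44 [0.585  0.2079]
brush 0.94 [ 0.5707 -0.0413]
bottle 0.6 [0.7622 0.0209]
panel_meter 0.81 [0.7659 0.2281]
```

apply_moves(series=[{"gripper":0,"x":-0.08,"y":0,"z":-0.08,"ax":0,"ay":0,"az":0},{"gripper":0,"x":-0.16,"y":0,"z":-0.16,"ax":0,"ay":0,"az":0},{"gripper":0,"x":-0.2,"y":0,"z":-0.2,"ax":0,"ay":0,"az":0},{"gripper":0,"x":-0.2,"y":0,"z":-0.2,"ax":0,"ay":0,"az":0}])

```text
time: 27.8
ee_pos: [0.6378, -0.1627, 0.2804]
ee_rot: [-169.1, 44.5, 90.5]
force: [0.3, 0.7, -0.0]
grip_width: 0.0005
grasp_force: 0.0
```

Run:
```python
from h import *
show()
for c in ('side','top'):
  camera(c)
  for n,z in dict(brush=.004,mat=0,pedal_pad=.056).items():
    for d in mark_of(n,c)[:1]: print(n,c,round(d['confidence'],2),d['pixel'],ray(c,d['pixel'],z)[:2])
rect('brush','top',.047)
```

```text
27.8 [ 0.6378 -0.1627  0.2804] [-169.0508   44.5497   90.511 ] J [ -0.0373  21.5212 101.2977 -45.1324  76.9892  22.6037] F [ 0.2866  0.6788 -0.0103] 0.0005431804664650811
mat side 0.98 [229.5, 335.7] [ 0.5223 -0.0582]
pedal_pad side 0.68 [189.1, 251.3] [ 0.5909 -0.2571]
brush top 0.59 [249.0, 335.1] [ 0.5745 -0.0562]
mat top 0.92 [269.0, 335.5] [ 0.5231 -0.0572]
pedal_pad top 0.65 [237.8, 419.1] [ 0.599  -0.2639]
brush top 0.57 ((0.5322349667549133, -0.06736510992050171), (0.12149988114833832, 0.012348206713795662), 7.942751884460449)
```

The brush is in place on the mat, the pedal is back up and the robot is clear of everything. I'm handing in.

```bash
python3 -c "
from plant import *
print(finish_job())"
```

```text
the job is handed in; nothing more can be done
None
```

I swept the three offcuts into the tray with the brush, set the brush back on its mat, held the pedal on its stop for over a second and let it come back up, then handed the job in; it gave no verdict, and I viewed 11 pictures, one over the limit of 10.

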